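# Pack egg candles into a leaning display tub

## Task

Put the two egg-shaped candles into the leaning wooden tub, one in each cell, foot on the felt pad and narrow end towards the mouth. The wax bruises and the pads lie at unknown heights, so lower each candle in along the tub's slant and keep hold of it until you feel it rest on the pad: do not drop it, knock it or press it hard. Leave everything else where it is.

Things in the scene. Friction and masses are not known exactly. Their poses are not given: they have to be found in the camera images.
- egg_a: egg-shaped cream wax candle, loose, about 0.14 kg, 96 mm tall, 60 mm across at its widest 44 mm above its flat round foot (36 mm across); stands on the foot at the start, narrow end with a short wick up. Origin at the centre of the foot, z up along the candle.
- egg_b: egg-shaped cream wax candle, loose, about 0.14 kg, 96 mm tall, 60 mm across at its widest 44 mm above its flat round foot (36 mm across); stands on the foot at the start, narrow end with a short wick up. Same candle again. Origin at the centre of the foot, z up along the candle.
- egg_a_mid (a point): centre of candle egg_a at its widest height, 44 mm above its foot
- egg_b_mid (a point): centre of candle egg_b at its widest height, 44 mm above its foot
- stand: fixed plywood stand (116 x 250 mm base) that carries the tub; origin on the table under the tub; x points away from the mouth's side, y along the tub's width
- tub: open plywood tub fixed on the stand, its mouth tilted to the robot and its right. Origin: centre of the bare inner floor, 55 mm above the table; z runs out of the mouth along the walls (35 degrees from vertical), x up the slope of the floor to the far wall, y along the width. Inner size 105 mm in x, 256 mm in y; walls 6 mm thick; far wall (x = +52 mm) 130 mm deep from the bare floor
- near_rim (a point): middle of the rim of the tub's near, low wall, on its inner side: x = -52, z = 95 mm in the tub's frame; the side walls are 95 mm deep too. Below the rim, grey felt 6 mm thick lines this wall in each cell (its face at x = -46 mm) and gives 5 mm; a candle left in a cell leans on it
- cell_left (a point): centre of the bare floor of the left cell (tub y = +65.5 mm), 105 x 125 mm. A 6 mm divider, 70 mm high, at tub y = 0 parts the cells. A grey felt pad covers the floor; it gives 7 mm under 17 N; its top lies somewhere between 8 and 38 mm above the bare floor, not measured, and need not be the same in both cells
- cell_right (a point): the same for the right cell (tub y = -65.5 mm), 105 x 125 mm, with its own felt pad, top 8 to 38 mm above the bare floor
- pad_left_felt (a joint): how far the felt pad of the left cell is pressed in, m: 0 when untouched, up to 0.007; 0.4 mm per newton
- pad_right_felt (a joint): the same for the felt pad of the right cell
- tape: black roll of tape lying on the table, 62 x 59 x 19 mm, bystander; origin under its centre
- spool: spool of wick standing on end, 58 mm across, 56 mm high, a wick end trailing from it, bystander; origin under its centre
- cup: dark candle cup, 68 mm across, 75 mm high, bystander; origin under its centre
- tin: closed food tin, 57 mm across, 72 mm high, bystander; origin under its centre
There are look-alikes about, which are no part of the job. What is shaped like the egg_a but red or turquoise is not meant.

How it is judged:
On the way, in this order (a step that is already met when the one before it is completed fails the run):
1. a candle, still held by the fingers, rests on the felt pad of a cell (felt pressed in by 0.3 mm or more) (((contact force between the fingers and egg_a above 1 N and value of joint pad_left_felt above 0.0003 m and z of egg_a in the frame of tub below 0.055 m and y of egg_a_mid in the frame of tub between 0.01 and 0.13 m) or (contact force between the fingers and egg_a above 1 N and value of joint pad_right_felt above 0.0003 m and z of egg_a in the frame of tub below 0.055 m and y of egg_a_mid in the frame of tub between -0.13 and -0.01 m) or (contact force between the fingers and egg_b above 1 N and value of joint pad_left_felt above 0.0003 m and z of egg_b in the frame of tub below 0.055 m and y of egg_b_mid in the frame of tub between 0.01 and 0.13 m) or (contact force between the fingers and egg_b above 1 N and value of joint pad_right_felt above 0.0003 m and z of egg_b in the frame of tub below 0.055 m and y of egg_b_mid in the frame of tub between -0.13 and -0.01 m))), for 0.1 s.
2. with that candle let go in its cell, the other one, still held, rests on the felt pad of the other cell (((contact force between the fingers and egg_a above 1 N and value of joint pad_left_felt above 0.0003 m and z of each of egg_a, egg_b in the frame of tub below 0.055 m and y of egg_a_mid in the frame of tub between 0.01 and 0.13 m and contact force between the fingers and egg_b below 0.5 N and y of egg_b_mid in the frame of tub between -0.13 and -0.01 m) or (contact force between the fingers and egg_a above 1 N and value of joint pad_right_felt above 0.0003 m and z of each of egg_a, egg_b in the frame of tub below 0.055 m and y of egg_a_mid in the frame of tub between -0.13 and -0.01 m and contact force between the fingers and egg_b below 0.5 N and y of egg_b_mid in the frame of tub between 0.01 and 0.13 m) or (contact force between the fingers and egg_b above 1 N and value of joint pad_left_felt above 0.0003 m and z of each of egg_b, egg_a in the frame of tub below 0.055 m and y of egg_b_mid in the frame of tub between 0.01 and 0.13 m and contact force between the fingers and egg_a below 0.5 N and y of egg_a_mid in the frame of tub between -0.13 and -0.01 m) or (contact force between the fingers and egg_b above 1 N and value of joint pad_right_felt above 0.0003 m and z of each of egg_b, egg_a in the frame of tub below 0.055 m and y of egg_b_mid in the frame of tub between -0.13 and -0.01 m and contact force between the fingers and egg_a below 0.5 N and y of egg_a_mid in the frame of tub between 0.01 and 0.13 m))), for 0.1 s.
At the end, for the whole second after the job is handed in: One candle in each cell of the tub (whichever in whichever), foot on the pad with its narrow end towards the mouth (foot less than 55 mm above the bare floor, long axis within 0.45 rad of the tub's z axis), released and at rest (under 0.03 m/s) (((y of egg_a_mid in the frame of tub between 0.01 and 0.13 m and y of egg_b_mid in the frame of tub between -0.13 and -0.01 m) or (y of egg_a_mid in the frame of tub between -0.13 and -0.01 m and y of egg_b_mid in the frame of tub between 0.01 and 0.13 m)) and x of egg_a_mid in the frame of tub between -0.055 and 0.055 m and z of egg_a in the frame of tub between -0.01 and 0.055 m and z of each of egg_a_mid, egg_b_mid in the frame of tub above 0.04 m and angle between the z axis of each of egg_a, egg_b and the z axis of tub, either way round below 0.45 rad and linear speed of each of egg_a, egg_b below 0.03 m/s and x of egg_b_mid in the frame of tub between -0.055 and 0.055 m and z of egg_b in the frame of tub between -0.01 and 0.055 m); the robot touches nothing.
It fails at once if one candle is dropped, or moves faster than 0.5 m/s once its foot is down to about the mouth of the tub (z of egg_a_mid in the frame of tub between -0.01 and 0.14 m and x of egg_a_mid in the frame of tub between -0.07 and 0.07 m and y of egg_a_mid in the frame of tub between -0.14 and 0.14 m and linear speed of egg_a above 0.5 m/s).
It fails at once if one candle is pressed or knocked against the tub or its pads with more than 20 N (contact force between egg_a and stand above 20 N).
It fails at once if the other candle is dropped, or moves faster than 0.5 m/s once its foot is down to about the mouth of the tub (z of egg_b_mid in the frame of tub between -0.01 and 0.14 m and x of egg_b_mid in the frame of tub between -0.07 and 0.07 m and y of egg_b_mid in the frame of tub between -0.14 and 0.14 m and linear speed of egg_b above 0.5 m/s).
It fails at once if the other candle is pressed or knocked against the tub or its pads with more than 20 N (contact force between egg_b and stand above 20 N).
It fails at once if the tape roll, wick spool, candle cup or tin is pushed more than 3 cm (distance of any of tape, spool, cup, tin from where it was at the start of the episode above 0.03 m).
It also fails if it takes over 72 s, if anything falls off the work surface, if the arm or the gripper's body presses on something with over 40 N, if the wrist force passes 120 N, or if a joint passes its speed limit or range.

## Robot

A 6-joint arm with a two-finger parallel gripper is mounted at the origin on a cart in front of the work surface, level with it; the furniture and walls round the work are solid. World frame = base frame: x ahead of the robot, y to its left, z up, the work surface at z = 0. Lengths are in m, angles in rad, forces in N, time in s.
With the tool pointing down it reaches from about 0.275 to 0.875 m from the base axis. Payload 12.5 kg.
Tool frame: the origin (TCP) lies at the very end of the fingers, on their centre line; the grasp point (between the pads) lies 19 mm behind it; z points along the fingers, y is the line along which they close (so a half turn about z gives the same grasp; the last joint's range is limited). The gripper opens to 85 mm and grips with 20 to 120 N. Pads are 22 mm wide; open, the fingers measure 114 mm over their backs; the gripper's body (76 mm by 85 mm) begins 54 mm behind the grasp point. The pads swing forward as they close: fully open they stand 13 mm farther back than shut.
Start: joints at [1.212, 0.351, 1.652, -0, 1.139, -0.085], TCP at [0.149, 0.53, 0.231] pointing down, gripper open.
Joint ranges: [-2.75, 2.75], [-0.79, 2.1], [0.01, 2.65], [-1.57, 4.71], [0.07, 3.14], [-2.87, 2.87]. Speed limits (rad/s): [2.22, 2.22, 2.79, 3.14, 3.14, 3.14].

## Interface

Orientations are given as a 3x3 rotation matrix whose columns are the frame's x, y, z axes.
In Python, from bench import manip gives the robot as it stands. Calls block until the motion is done:
- manip.move_ptp(position, orientation): joint-space move of the TCP to a pose.
- manip.move_l(position, attitude=None, max_speed=0.15): straight line of the TCP; attitude=None keeps the orientation; max_speed is the mean speed in m/s.
- manip.move_j(angles): joint-space move.
- manip.set_gripper(opening, effort=None): opening from 0.0 (shut) to 1.0 (fully open); effort is the grip in N (None keeps the last); returns when the fingers have stopped.
- manip.dwell(seconds).
- manip.inverse_kinematics(position, orientation): joint angles nearest the present ones, or None.
- manip.grab_frame(name): name is "scene" or "side" or "wrist"; returns (picture, depth): 400x640x3 uint8, red, green, blue; 400x640 float32, m along the optical axis (not along the pixel's ray), 0 where there is no reading.
- manip.get_calibration(name): a dict with "camera_matrix" (3x3 intrinsics, pixels), "R" (3x3) and "t" (3): a world point X has camera coordinates R X + t. Camera axes: x right, y down, z forward; pixel columns grow to the right and rows downward; lengths in m; the calibration is good to about 2 mm. A picture is of the moment at which its call begins: read the wrist's pose just before it. get_calibration takes no time and is no camera call; for the wrist camera it gives the pose at the moment of the call.
A pose or a line that the arm cannot do raises manip.Unreachable and nothing moves.
- manip.sign_off(): hands the job in; it is judged then, once.
Trained networks look in the newest picture that a camera, given by its name, has taken for a name from the list of things; names that differ only in an ending like _2 or _b are one class to them, and where a whole thing is asked for, a point or a joint stands for the part that bears it (a point fixed in the world has none). Each returns a list of dicts, best first, with "confidence" (0 to 1); they miss things now and then, are a little off and sometimes report something else, mostly with a low value. They report only what shows in the picture. A call takes as long as a camera call. They do not tell look-alikes from the thing itself.
- manip.look_for(camera, name): "at" ([x, y, z] in m, in world coordinates, good to about 4 mm: the middle of the surface that is visible of it).
Readings, each from a call of its own:
- manip.current_time(): time.
- manip.current_qpos(): joint angles.
- manip.current_joint_vel(): joint speeds.
- manip.current_joint_torque(): joint torques, N m.
- manip.current_ee_pos(): TCP position.
- manip.current_tcp_rot(): TCP orientation.
- manip.current_force(): force on the tool from outside, world axes, zero at the start.
- manip.current_ft_torque(): the same for the moment, N m.
- manip.current_grip_width(): opening from 0.0 (shut) to 1.0 (fully open).
- manip.current_grip_force(): force on a finger pad.
Only numpy, scipy, OpenCV 4.12 (cv2) and the standard library are available. Lean on these libraries where they do the work, as an engineer would, in place of code of your own. Each camera call takes 0.05 s, during which the arm holds its last target. There are 200 camera calls.

## Working session

There is one attempt and no reset: what is moved stays moved. The work goes in short steps, each a Python script; the robot and the scene stay as the last script left them, time stands still between calls to the robot, and variables do not carry over. Pictures are saved under pics/ and viewed, at most 10 in all, crops included, and the job is handed in when it is done.

```bash
mkdir -p pics
python3 - <<'E'
from bench import manip
import cv2,numpy as np
for c in ["scene","side"]:
    p,d=manip.grab_frame(c); np.savez(f"pics/{c}0.npz",p=p,d=d,**{k:np.array(v) for k,v in manip.get_calibration(c).items()})
    cv2.imwrite(f"pics/{c}0.png",p[:,:,::-1])
    for n in ["egg_a","tub","stand","near_rim","tape","spool","cup","tin"]:
        try: r=manip.look_for(c,n)
        except Exception as e: print(n,e);continue
        print(c,n,[(np.round(x["at"],3).tolist(),round(x["confidence"],2)) for x in r[:6]])
print(manip.current_time())
E
```

```text
scene egg_a [([0.378, -0.267, 0.073], 0.96), ([0.638, -0.16, 0.07], 0.91), ([0.438, -0.164, 0.073], 0.81), ([0.53, -0.127, 0.074], 0.8), ([0.6, 0.182, 0.086], 0.38)]
scene tub [([0.609, 0.186, 0.085], 0.62)]
scene stand [([0.598, 0.184, 0.085], 0.57), ([0.606, 0.184, 0.086], 0.36)]
scene near_rim [([0.61, 0.185, 0.089], 0.74)]
scene tape [([0.525, -0.253, 0.018], 0.91)]
scene spool []
scene cup [([0.327, 0.204, 0.047], 0.56), ([0.567, 0.242, 0.066], 0.34)]
scene tin [([0.707, 0.36, 0.07], 0.83)]
side egg_a [([0.554, -0.1, 0.061], 0.66), ([0.4, -0.239, 0.068], 0.62), ([0.655, -0.132, 0.059], 0.61), ([0.458, -0.139, 0.055], 0.58)]
side tub [([0.616, 0.22, 0.139], 0.98)]
side stand [([0.622, 0.226, 0.118], 0.75)]
side near_rim [([0.615, 0.22, 0.141], 0.67), ([0.418, 0.318, 0.051], 0.31)]
side tape [([0.535, -0.255, 0.022], 0.42)]
side spool [([0.417, 0.319, 0.053], 0.66)]
side cup [([0.335, 0.219, 0.053], 0.57)]
side tin [([0.715, 0.384, 0.068], 0.63), ([0.621, 0.218, 0.14], 0.43)]
0.9
```

View pics/scene0.png

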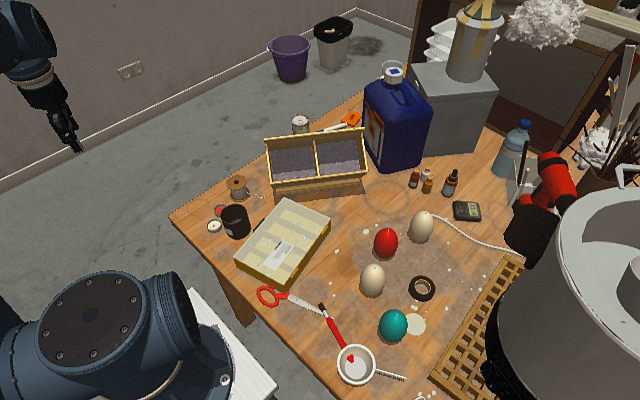

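View pics/side0.png

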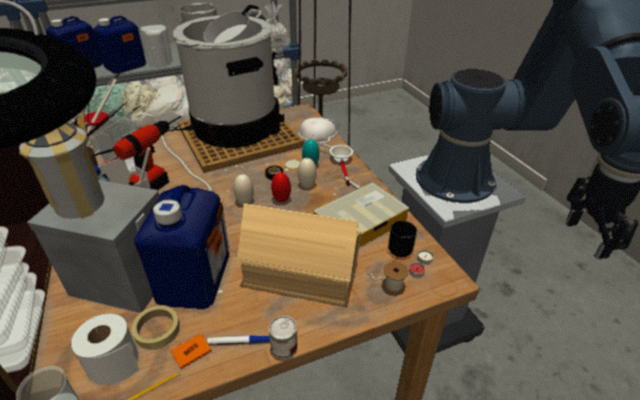

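The scene picture shows four egg shapes: cream at (421,227) and (372,280), red at (386,242), turquoise at (393,325). The two cream ones, at world (0.638,-0.160) and (0.438,-0.164), fit the description by colour. The tub mouth is around (317,160), with the blue jug at its right. The side picture shows the tub's back at (298,250). Next I fit the poses and make one crop to confirm.

```bash
cat > fit.py <<'E'
import numpy as np,cv2
from scipy.optimize import least_squares
def cloud(c):
    f=np.load(f"pics/{c}0.npz");d=f["d"];K=f["camera_matrix"]
    v,u=np.mgrid[:400,:640];P=np.stack([(u-K[0,2])*d/K[0,0],(v-K[1,2])*d/K[1,1],d],-1)
    return (P-f["t"])@f["R"],f["p"],d>0
s,c=np.sin(np.radians(35)),np.cos(np.radians(35))
def tubR(psi):
    h=np.array([np.cos(psi),np.sin(psi)])
    return np.array([[c*h[0],-h[1],-s*h[0]],[c*h[1],h[0],-s*h[1]],[s,0,c]])
B=np.array([[52.5,58.5,-134,134,0,130],[-58.5,-46.5,-134,134,0,94],[-58.5,-52.5,-134,134,0,95],[-58.5,58.5,128,134,0,95],[-58.5,58.5,-134,-128,0,95],[-52.5,52.5,-3,3,0,70]])/1e3
def sdf(q):
    out=[]
    for b in B:
        ce=(b[::2]+b[1::2])/2;h=(b[1::2]-b[::2])/2;k=abs(q-ce)-h
        out.append(np.linalg.norm(np.maximum(k,0),axis=1)+np.minimum(k.max(1),0))
    return np.min(out,0)
if __name__=="__main__":
    C={k:cloud(k) for k in["scene","side"]}
    for ks in (["scene"],["side"],["scene","side"]):
        pts=np.concatenate([C[k][0][C[k][2]] for k in ks])
        pts=pts[(abs(pts[:,0]-.6)<.2)&(abs(pts[:,1]-.19)<.22)&(pts[:,2]>.06)&(pts[:,2]<.25)]
        best=None
        for p0 in (-.2,.2,.5,.8):
            x=np.array([.62,.19,p0])
            for it,w in enumerate((.05,.03,.02,.015,.012,.012)):
                def q(x,P): return (P-[x[0],x[1],.055])@tubR(x[2])
                def sel(x):
                    Q=q(x,pts);return pts[(Q[:,2]>.042)&(sdf(Q)<w)]
                S=sel(x)
                if len(S)<50:break
                r=least_squares(lambda x:sdf(q(x,S)),x,loss="soft_l1",f_scale=.003);x=r.x
            S=sel(x);score=(len(S),abs(sdf(q(x,S))).mean())
            if best is None or len(S)>best[1][0]:best=(x,score)
        print(ks,np.round(best[0],4),best[1],len(pts))
    x=best[0]
    # pads, rim heights and residuals per camera
    for k in C:
        Q=(C[k][0][C[k][2]]-[x[0],x[1],.055])@tubR(x[2])
        for n,y in(("L",.0655),("R",-.0655)):
            m=(abs(Q[:,1]-y)<.045)&(abs(Q[:,0]-.005)<.035)&(Q[:,2]>-.01)&(Q[:,2]<.06);print(k,n,m.sum(),np.percentile(Q[m,2],[10,50,90]) if m.sum() else "")
    for k in C:
        P,img,ok=C[k]
        for n,e in(("far",(.638,-.16)),("near",(.438,-.164)),("red",(.53,-.127))):
            e=np.array(e)
            for _ in range(3):
                m=ok&(np.hypot(P[...,0]-e[0],P[...,1]-e[1])<.04)&(P[...,2]>.012)&(P[...,2]<.092);S=P[m]
                bz=np.where(S[:,2]<.044,.055,.053)
                f=lambda a:(np.sqrt(((S[:,0]-a[0])**2+(S[:,1]-a[1])**2)/.03**2+((S[:,2]-.044)/bz)**2)-1)*.03
                r=least_squares(f,e,loss="soft_l1",f_scale=.002);e=r.x
            print(k,n,np.round(e,4),m.sum(),"rms",np.sqrt((r.fun**2).mean()).round(4),"rgb",img[m].mean(0).round())
        # tall stuff near tub
        m=ok&(abs(P[...,0]-.65)<.3)&(abs(P[...,1]-.05)<.25)&(P[...,2]>.19)&(P[...,2]<.6);print(k,"tall",np.percentile(P[m],[1,50,99],axis=0).round(3).tolist() if m.any() else "")
    cv2.imwrite("pics/crop.png",cv2.resize(C["scene"][1][190:350,330:470,::-1],None,fx=3.5,fy=3.5,interpolation=2))
E
python3 fit.py
```

```text
['scene'] [0.6187 0.202  0.9345] (1973, np.float64(0.000751163628052113)) 6301
['side'] [0.6206 0.208  0.935 ] (4708, np.float64(0.0013182972766669341)) 9466
['scene', 'side'] [0.6181 0.2023 0.9341] (6507, np.float64(0.001167498441344142)) 15767
scene L 731 [0.00761356 0.01041522 0.0128454 ]
scene R 727 [0.02246829 0.02499199 0.02754621]
side L 0 
side R 0 
scene far [ 0.6552 -0.1526] 517 rms 0.001 rgb [154. 136. 107.]
scene near [ 0.4499 -0.1589] 574 rms 0.0008 rgb [161. 143. 113.]
scene red [ 0.5494 -0.1189] 523 rms 0.0009 rgb [138.  31.  20.]
scene tall [[0.53, -0.015, 0.191], [0.839, 0.072, 0.225], [0.948, 0.232, 0.267]]
side far [ 0.6532 -0.152 ] 455 rms 0.0017 rgb [132. 120.  97.]
side near [ 0.448  -0.1586] 408 rms 0.002 rgb [132. 119.  96.]
side red [ 0.5472 -0.1183] 440 rms 0.0017 rgb [110.  14.  12.]
side tall [[0.539, 0.007, 0.191], [0.868, 0.143, 0.225], [0.948, 0.286, 0.595]]
```

View pics/crop.png

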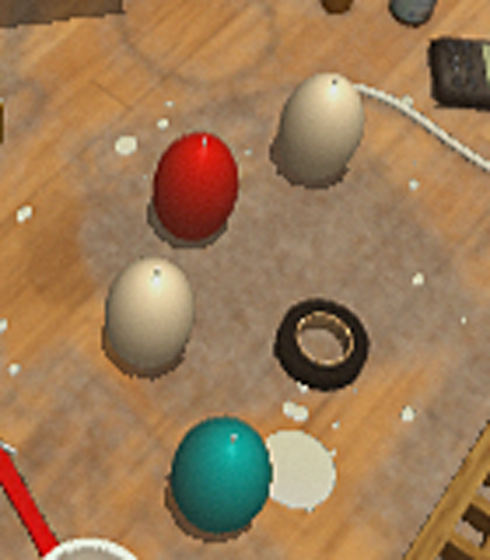

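The crop confirms the choice: both cream eggs are upright, with the red one between them and the turquoise one by the white blotch. The cream ones are the targets. Next I check the IK and the clearance to the jug.

```bash
cat > h.py <<'E'
from bench import manip
import numpy as np
from fit import tubR
T=np.array([.6187,.2025,.055]);R=tubR(.9343)
D=.014 # TCP beyond the candle's widest height
EGG={"near":np.array([.4492,-.1588]),"far":np.array([.6545,-.1523])}
RED=np.array([.5485,-.1187])
def pickR(n,sg=1):
    d=RED-EGG[n];d/=np.linalg.norm(d);y=np.array([-d[1],d[0],0])*sg;z=np.array([0,0,-1.])
    return np.stack([np.cross(y,z),y,z],1)
def placeR(sg=1):
    y=R[:,1]*sg;z=-R[:,2];return np.stack([np.cross(y,z),y,z],1)
def tubp(x,y,foot): return T+R@np.array([x,y,foot+.044-D])
E
python3 - <<'E'
from h import *
from fit import cloud
for n in EGG:
    for sg in(1,-1):
        for z in(.03,.25):
            q=manip.inverse_kinematics([*EGG[n],z],pickR(n,sg));print(n,sg,z,None if q is None else np.round(q,2))
for y in(.0655,-.0655):
    for sg in(1,-1):
        for f in(.01,.15):
            p=tubp(-.0135,y,f);q=manip.inverse_kinematics(p,placeR(sg));print(y,sg,f,p.round(3),None if q is None else np.round(q,2))
P,img,ok=cloud("scene");i=img.astype(int)
m=ok&(i[...,2]>i[...,0]+40)&(P[...,1]>-.1)&(P[...,0]<.95)&(P[...,0]>.4)&(P[...,2]>.02)&(P[...,2]<.4)
print("jug world",np.percentile(P[m],[2,50,98],axis=0).round(3).tolist());print("tub",np.percentile((P[m]-T)@R,[2,50,98],axis=0).round(3).tolist())
E
```

```text
near 1 0.03 [-0.44  0.55  1.98 -0.    0.62 -2.39]
near 1 0.25 [-0.44  0.2   1.81 -0.    1.13 -2.39]
near -1 0.03 [-0.44  0.55  1.98 -0.    0.62  0.75]
near -1 0.25 [-0.44  0.2   1.81 -0.    1.13  0.75]
far 1 0.03 [-0.3   0.8   1.43 -0.    0.91  1.58]
far 1 0.25 [-0.3   0.56  1.28 -0.    1.3   1.58]
far -1 0.03 [-0.3   0.8   1.43 -0.    0.91 -1.56]
far -1 0.25 [-0.3   0.56  1.28 -0.    1.3  -1.56]
0.0655 1 0.01 [0.546 0.214 0.08 ] [0.1  0.53 2.01 1.23 0.47 2.79]
0.0655 1 0.15 [0.498 0.15  0.195] None
0.0655 -1 0.01 [0.546 0.214 0.08 ] [ 0.1   0.53  2.01  1.23  0.47 -0.35]
0.0655 -1 0.15 [0.498 0.15  0.195] [-0.05  0.22  2.08  0.88  0.67 -0.07]
-0.0655 1 0.01 [0.651 0.136 0.08 ] None
-0.0655 1 0.15 [0.603 0.072 0.195] None
-0.0655 -1 0.01 [0.651 0.136 0.08 ] [-0.06  0.65  1.75  0.98  0.62 -0.21]
-0.0655 -1 0.15 [0.603 0.072 0.195] [-0.19  0.4   1.82  0.8   0.81 -0.09]
jug world [[0.769, 0.008, 0.21], [0.831, 0.069, 0.228], [0.907, 0.184, 0.266]]
tub [[0.064, -0.313, 0.068], [0.117, -0.243, 0.136], [0.203, -0.181, 0.156]]
```

```bash
cat >> h.py <<'E'
def pick(n,sg=-1):
    Rp=pickR(n,sg);e=EGG[n]
    manip.move_ptp([*e,.25],Rp);manip.set_gripper(1.0,effort=25)
    manip.move_l([*e,.13]);manip.move_l([*e,.044-D],max_speed=.08)
    print("F0",manip.current_force().round(2) if hasattr(manip.current_force(),'round') else manip.current_force())
    manip.set_gripper(0.0,effort=25)
    print("width",manip.current_grip_width(),"grip",manip.current_grip_force())
    manip.move_l([*e,.20],max_speed=.1)
    print("lifted",manip.current_grip_width(),np.round(manip.current_force(),2),manip.current_time())
E
python3 - <<'E'
from h import *
pick("near")
import cv2
p,d=manip.grab_frame("scene");cv2.imwrite("pics/g1.png",cv2.resize(p[120:320,260:500,::-1],None,fx=3,fy=3))
E
```

```text
F0 [-1.39 -0.72 -0.24]
width 0.6892669107349182 grip 25.317292883992195
lifted 0.6837457353267934 [ 0.07 -0.76 -1.64] 8.3417
```

View pics/g1.png

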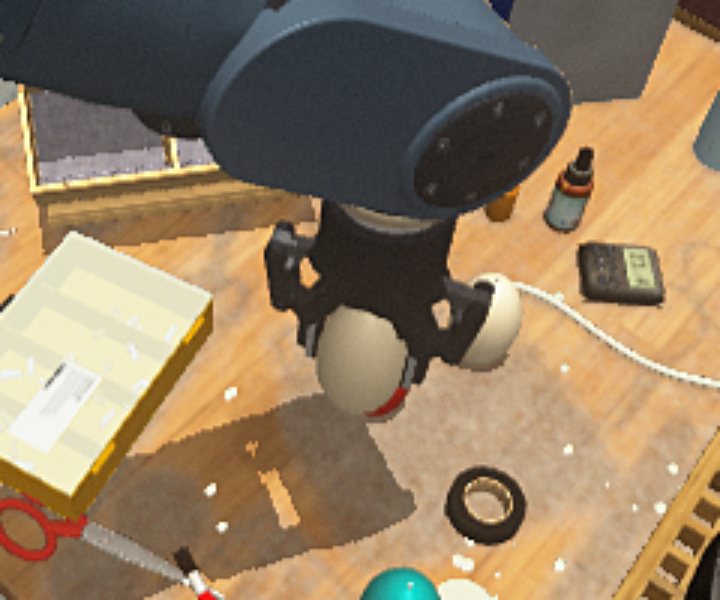

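The near egg is held upright at crop (360,360), clear of everything. The red and far cream eggs have not moved. Next I carry it to the left cell and lower it by feel.

```bash
cat >> h.py <<'E'
def fz(k=6):
    return np.mean([(manip.dwell(.02),R.T@np.array(manip.current_force()))[1] for _ in range(k)],0)
def lower(y,pad,x=-.0135,stop=3.0):
    Rp=placeR(-1)
    manip.move_ptp(tubp(x,y,.15),Rp);manip.dwell(.2);print("mouth",fz().round(2))
    manip.move_l(tubp(x,y,pad+.025),max_speed=.08);manip.move_l(tubp(x,y,pad+.010),max_speed=.03);manip.dwell(.2)
    b=fz(10);print("base",b.round(2),"w",manip.current_grip_width())
    f=pad+.010;ok=False
    while f>pad-.012:
        f-=.001;manip.move_l(tubp(x,y,f),max_speed=.02)
        d=fz(3)-b;print(round(f*1e3,1),d.round(2))
        if np.linalg.norm(d)>9: print("side load");break
        if d[2]>stop:
            manip.dwell(.1);d=fz(6)-b;print("check",d.round(2))
            if d[2]>stop-1: ok=True;break
    print("rest",ok,"foot",f,"w",manip.current_grip_width(),"t",manip.current_time());return ok
E
python3 - <<'E'
from h import *
lower(.0655,.0104)
E
```

```text
mouth [-1.07  0.05 -1.35]
base [-0.92  0.12 -1.51] w 0.6826945324619249
19.4 [ 0.17  0.14 -0.47]
18.4 [-0.22 -0.32  0.02]
17.4 [ 0.39 -0.44  0.39]
16.4 [-0.53 -0.16  0.04]
15.4 [-0.1  -0.09  0.33]
14.4 [-0.28 -0.65 -0.06]
13.4 [ 0.02 -0.02 -0.09]
12.4 [ 0.   -0.18 -0.07]
11.4 [0.29 0.07 0.02]
10.4 [-0.51 -0.24  2.38]
9.4 [-0.71  0.64  4.49]
check [-0.86  0.49  4.72]
rest True foot 0.009399999999999992 w 0.6834257999967095 t 15.95
```

```bash
cat >> h.py <<'E'
def release():
    for o in(.71,.74,.78,.83): manip.set_gripper(o)
    manip.dwell(.4);print("released w",manip.current_grip_width(),fz().round(2))
    p=np.array(manip.current_ee_pos());manip.move_l(p+R[:,2]*.06,max_speed=.05);print("out",fz().round(2))
    manip.move_l(p+R[:,2]*.15,max_speed=.12)
E
python3 - <<'E'
from h import *
release()
pick("far")
import cv2
p,d=manip.grab_frame("scene");np.savez("pics/after1.npz",p=p,d=d)
cv2.imwrite("pics/a1.png",cv2.resize(p[100:300,220:480,::-1],None,fx=3,fy=3))
E
```

```text
released w 0.8318758644058273 [ 0.01 -8.15  3.38]
out [ 0.08  0.04 -0.34]
F0 [-0.81 -0.09  0.52]
width 0.6816238881092069 grip 26.78985133767128
lifted 0.6883449457519156 [-0.42  0.45 -1.44] 25.9083
```

View pics/a1.png

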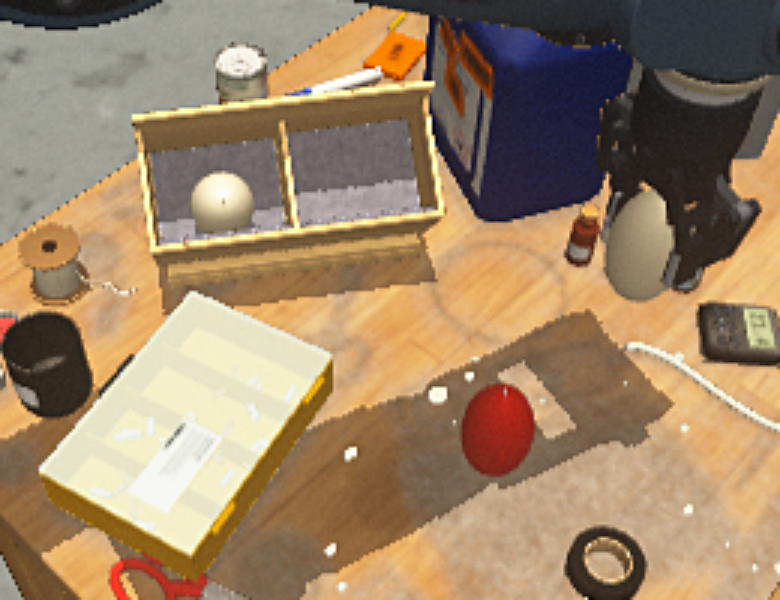

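The first egg sits in the left cell at crop (222,205), wick towards the mouth. The second hangs upright in the gripper at (640,245), and the red egg and the bystanders are untouched. The release showed an 8 N side load, so I fit the first egg's pose in the tub before lowering the second.

Run:
```python
from h import *
from scipy.optimize import least_squares
f=np.load("pics/scene0.npz");a=np.load("pics/after1.npz");d=a["d"];K=f["camera_matrix"]
v,u=np.mgrid[:400,:640];P=(np.stack([(u-K[0,2])*d/K[0,0],(v-K[1,2])*d/K[1,1],d],-1)-f["t"])@f["R"]
Q=(P-T)@R;i=a["p"].astype(int)
m=(d>0)&(abs(Q[...,0])<.05)&(Q[...,1]>.02)&(Q[...,1]<.115)&(Q[...,2]>.045)&(Q[...,2]<.12)&(i[...,0]>i[...,2]+12)
S=Q[m];print(len(S))
def r(x):
    ax=np.array([np.tan(x[2]),np.tan(x[3]),1]);ax/=np.linalg.norm(ax);w=S-np.array([x[0],x[1],x[4]]);h=w@ax
    rho2=(w**2).sum(1)-h**2
    return (np.sqrt(rho2/.03**2+(h/np.where(h<0,.055,.053))**2)-1)*.03
o=least_squares(r,[-.015,.065,0,0,.054],loss="soft_l1",f_scale=.002);print("mid x,y,tiltx,tilty,z",o.x.round(4),"rms",np.sqrt((r(o.x)**2).mean()).round(4))
lower(-.0655,.025)
```

```text
349
mid x,y,tiltx,tilty,z [-0.0164  0.064  -0.0796  0.0024  0.0537] rms 0.0009
mouth [-1.09  0.05 -1.38]
base [-1.24 -0.27 -1.47] w 0.6867301745508533
34.0 [ 0.21 -0.24 -0.19]
33.0 [ 0.94  0.51 -0.22]
32.0 [ 0.   -0.03  0.18]
31.0 [ 0.55  0.48 -0.49]
30.0 [-0.06  0.43 -0.08]
29.0 [0.17 0.25 0.15]
28.0 [-0.23  0.24  0.13]
27.0 [0.29 0.99 0.08]
26.0 [0.25 0.25 0.2 ]
25.0 [-0.08  0.71  2.04]
24.0 [-0.37  0.61  4.46]
check [0.18 0.59 4.86]
rest True foot 0.023999999999999994 w 0.6846012325315678 t 33.5
```

The first egg is well placed: x -16 mm, y 64 mm, tilt 0.08 rad. The second now rests on its pad at about 4.9 N. I release it in small steps and watch the side load.

Run:
```python
from h import *
for o in(.71,.73,.75,.77):
    manip.set_gripper(o);f=fz(4);print(o,manip.current_grip_width(),f.round(2),manip.current_grip_force())
    if abs(f[1])>5: break
```

```text
0.71 0.7083418215952704 [-0.04  0.43 -0.04] 0.0018871551242227724
0.73 0.7296277605710436 [-0.04 -0.12  0.12] 0.0
0.75 0.7507422737142938 [ 0.08 -0.23 -0.18] 0.0
0.77 0.7742957490387934 [-0.05  0.05  0.01] 0.0
```

Run:
```python
from h import *
import cv2
p=np.array(manip.current_ee_pos());manip.move_l(p+R[:,2]*.06,max_speed=.04);print(fz().round(2))
manip.move_l(p+R[:,2]*.15,max_speed=.12)
manip.move_ptp([.45,-.16,.3],pickR("near",-1));manip.dwell(.5)
p,d=manip.grab_frame("scene");cv2.imwrite("pics/a2.png",cv2.resize(p[100:300,200:460,::-1],None,fx=3,fy=3));print(manip.current_time())
```

```text
[-0.15  0.14  0.02]
38.875
```

View pics/a2.png

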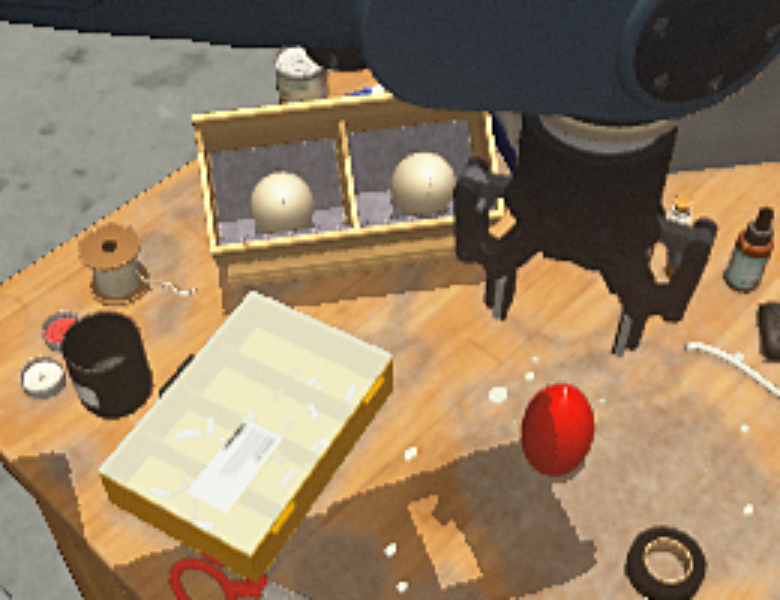

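Both candles sit in their cells, at crop (282,203) and (424,183), wicks towards the mouth. Nothing else has moved and the arm is clear.

```bash
python3 -c "
from bench import manip
print(manip.sign_off())"
```

```text
the job is handed in; nothing more can be done
None
```

Both cream candles are in the tub, one per cell, each held until it was felt resting on its pad at just under 5 N. The job was handed in after about 39 s; an 8 N side load of unknown cause showed while releasing the first candle, but it stood correctly afterwards, and sign-off returned no verdict.

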